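# Make up two accessory kits for the panel saw

### The arm

A 7-joint arm with a two-finger parallel gripper is mounted at the origin on the work surface. World frame = base frame: x ahead of the robot, y to its left, z up, the work surface at z = 0. Lengths are in m, angles in rad, forces in N, time in s.
With the tool pointing down it reaches from about 0.35 to 0.9 m from the base axis. Payload 7.2 kg.
Tool frame: the origin (TCP) lies midway between the tips of the shut fingers; the grasp point (between the pads) lies 19 mm behind it; z points along the fingers, y is the line along which they close (so a half turn about z gives the same grasp; the last joint's range is limited). The gripper opens to 85 mm and grips with 20 to 120 N. Pads are 22 mm wide; open, the fingers measure 114 mm over their backs; the gripper's body (76 mm by 85 mm) begins 54 mm behind the grasp point. The pads swing forward as they close: fully open they stand 13 mm farther back than shut.
Start: joints at [1.175, 0.411, -0.013, 1.596, 0.006, 1.134, -0.082], TCP at [0.201, -0.592, 0.198] pointing down, gripper open.
Joint ranges: [-2.95, 2.95], [-0.29, 1.99], [-1.47, 1.44], [0.14, 2.54], [-1.03, 4.17], [0.13, 1.85], [-2.86, 2.86]. Speed limits (rad/s): [2.39, 2.39, 3.01, 3.01, 3.14, 3.14, 3.14].

### API

Orientations are given as a unit quaternion [w, x, y, z].
In Python, from plant import env gives the robot as it stands.
- The arm moves only by the tool arm_command, never from a script. Its argument "steps" is a list of rows, each an object of numbers: "tx", "ty", "tz": the shift along the world's x, y, z in mm; "spin": the turn about the world's z in degrees. A call has 1 to 12 rows; each row shifts and turns the commanded pose from where the row before left it; what a row does not reach is not made up. A row lasts 1/10 s, in which the tool goes at most 50 mm and 8.59 degrees, less where a joint would pass 70% of its speed; a pose out of reach is approached as far as the arm can. A call with a gripper value outside its range is refused whole. "jaw" is the opening, from 0 (shut) to 1 (fully open), set as the call begins (left out, the last holds). The fingers move at their own pace and stop on an object; "grip_force" is the grip in N (left out, the last holds). Time passes only in rows, so rows that do not move let the fingers close. It gives the time, the measured TCP pose, the force, the opening and the grip force at its end, in the units of the state.
- env.observe(): the state, without advancing time (a new reading comes with each control period).
- env.grab_frame(name): name is "scene" or "top"; returns a dict with "img" (384x512x3 uint8, red, green, blue), "range_z" (384x512 float32, m along the optical axis (not along the pixel's ray), 0 where there is no reading), "fx", "fy", "cx", "cy" (pixels), "origin" and "attitude" of the camera in the world. Camera axes: x right, y up, looking along -z (the intrinsics and any distortion apply to the point x, -y, -z); pixel columns grow to the right and rows downward; lengths in m; the calibration is good to about 2 mm. A picture is of the moment at which its call begins.
- env.close_job(): hands the job in; it is judged then, once.
The state is a dict: "clock": time; "q": joint angles; "joint_velocities": joint speeds; "joint_efforts": joint torques, N m; "position": TCP position; "eef_rot": TCP orientation; "force": force on the tool from outside, world axes, zero at the start; "wrist_torque": the same for the moment, N m; "gripper_width": opening from 0.0 (shut) to 1.0 (fully open); "finger_force": force on a finger pad.
Only numpy, scipy, OpenCV 4.12 (cv2) and the standard library are available. Lean on these libraries where they do the work, as an engineer would, in place of code of your own. Each camera call takes 0.05 s, during which the arm holds its last target. There are 200 camera calls.

### The job

Make up the two accessory kits for the saw. Plate kit: lay the two spacer sticks across the plate that is screwed to the dark board, one centred on each of its two cross lines, then rest the long loose throat plate on both sticks, straight above and in line with the screwed one and clear of it. Fixings kit: set the cross-shaped knob, boss up, in the wide compartment of the wooden tray and the aluminium fence stop upright in the narrow one, both flat on the tray's floor; leave the short plate and the round knob where they lie.

Things in the scene. Friction and masses are not known exactly. Their poses are not given: they have to be found in the camera images.
- stick_1: loose spacer stick of brown wood, 100 x 20 mm and 16 mm high, one of two alike (either may go on either line). Origin: centre of the underside; x along its 100 mm length, z up.
- stick_2: loose spacer stick of brown wood, 100 x 20 mm and 16 mm high, one of two alike (either may go on either line). Origin: centre of the underside; x along its 100 mm length, z up.
- long_plate: the long loose throat plate: plywood, 200 x 60 mm, 12 mm thick, with a flat dark marking line along its middle. Origin: centre of the underside; x along its 200 mm length, z up. Grip it across its 60 mm width at the middle.
- short_plate: a throat plate of the same make, but only 130 x 60 mm, 12 mm thick; not wanted, stays where it lies (within 30 mm). Origin: centre of the underside; x along its length.
- cross_knob: black clamping knob lying on its head: the head is a four-armed cross 60 mm from arm tip to arm tip and 18 mm high; a boss 26 mm in diameter rises from its middle, from 18 to 46 mm high (grip it there, any direction). Origin: centre of the underside, z up.
- round_knob: black knob lying on its head: the head is a plain round disc 48 mm in diameter and 18 mm high; not wanted, stays where it lies (within 30 mm); a boss 26 mm in diameter rises from its middle, from 18 to 46 mm high (grip it there, any direction). Origin: centre of the underside, z up.
- fence_stop: fence stop: an aluminium block 62 x 36 mm and 40 mm high with a steel nose 18 x 12 mm, 40 mm high, at its +x end, 80 mm long overall. Origin: centre of the 80 x 36 mm footprint, at the underside; x along its length towards the nose, z up. Grip it across its 36 mm width at the origin, above half height.
- carrier: fixed dark board 230 x 110 mm, 12 thick, with a plywood throat plate (200 x 60 x 12 mm) screwed on centrally, its top 24 mm above the bench. Two dark lines cross it 60 mm either side of its middle; a stick lies centred along each; the loose plate's underside then lies 40 mm up. Origin: centre of the board's underside; x along its length, y along the lines.
- tray: fixed wooden tray, outside 159 x 110 mm, walls 5 thick and 18 high, floor 4 thick. Origin: centre of the underside; x along its length. A cross wall parts the wide compartment (inside 84 along x, 100 along y, middle at x = -32.5 mm) from the narrow one (60 along x, 100 along y, middle at x = +44.5 mm), both at y = 0. The fence stop fits with its length along y, nose at either end.
Not all that is in view belongs to the job. What is shaped like the stick_2 but purple or red is not meant.

How it is judged:
By the outcome, as a careful person would: the job done as asked, in the order asked, and still so for the second after the job is handed in, with the robot touching nothing.
It also fails if it takes over 128 s, if anything falls off the work surface, if the arm or the gripper's body presses on something with over 40 N, if the wrist force passes 120 N, or if a joint passes its speed limit or range.

## Working session

There is one attempt and no reset: what is moved stays moved. The work goes in short steps, Python scripts to look and compute and a tool call to move; the robot and the scene stay as the last step left them, time stands still between calls to the robot, and variables do not carry over. Pictures are saved under pics/ and viewed, at most 14 in all, crops included, and the job is handed in when it is done.

Besides the shell and the picture viewer there is one more tool, called after "Request:" as name([rows], argument=value, ...), one row to a line, values as JSON. arm_command: Moves the arm, as the interface text tells. Its arguments: {"type":"object","properties":{"steps":{"type":"array"},"jaw":{"type":"number"},"grip_force":{"type":"number"}},"required":["steps"]}

```bash
mkdir -p pics; cat > h.py <<'E'
import numpy as np, cv2
from scipy.spatial.transform import Rotation as R
from plant import env
def rot(a):
    a=np.array(a,float)
    return a if a.shape==(3,3) else R.from_quat(a,scalar_first=True).as_matrix()
def grab(n):
    f=env.grab_frame(n); z=f["range_z"]; v,u=np.mgrid[:384,:512]
    P=np.stack([(u-f["cx"])/f["fx"]*z,-(v-f["cy"])/f["fy"]*z,-z],-1)
    W=P@rot(f["attitude"]).T+np.array(f["origin"]); W[z==0]=np.nan
    return f,f["img"],W
E
python3 - <<'E'
from h import *
for n in("top","scene"):
    f,i,W=grab(n); cv2.imwrite(f"pics/{n}0.png",cv2.resize(i[...,::-1],(800,600),interpolation=cv2.INTER_CUBIC))
    np.savez(f"{n}0.npz",i=i,W=W)
    print({k:v for k,v in f.items() if k not in("img","range_z")})
print(env.observe())
E
```

```text
{'fx': 445.31893213408114, 'fy': 445.31893213408114, 'cx': 255.08305482288955, 'cy': 188.74013474894375, 'origin': array([ 0.31723458, -0.00144972,  1.08167166]), 'attitude': array([ 0.70943973,  0.05241082, -0.05130443, -0.70093953])}
{'fx': 386.2332417025751, 'fy': 386.2332417025751, 'cx': 257.81008812212093, 'cy': 187.4261373526551, 'origin': array([ 1.22313691, -0.14070815,  0.61276479]), 'attitude': array([0.68966237, 0.34168378, 0.2835216 , 0.57204328])}
{'clock': 0.1, 'q': array([ 1.17481737,  0.41181114, -0.01272618,  1.59698807,  0.00557476,
        1.13430165, -0.08221648]), 'joint_velocities': array([-0.00123455, -0.00049403,  0.00124802, -0.00343135, -0.0003473 ,
       -0.0007887 ,  0.00052545]), 'joint_efforts': array([ 3.20923864e-03, -6.01827693e+01,  6.84531871e-01, -3.00087082e+01,
        1.40086407e-02,  6.40971382e-03, -4.70613031e-05]), 'position': array([ 0.20102442, -0.59124843,  0.19713124]), 'eef_rot': array([-7.19532978e-04,  9.86599056e-01,  1.63161763e-01, -1.57443927e-04]), 'force': array([-0.41096978, -0.86503936, -0.37758527]), 'wrist_torque': array([ 0.01126908, -0.03028312,  0.02277767]), 'finger_force': 0.0, 'gripper_width': 1.0021919968116637}
```

View pics/top0.png

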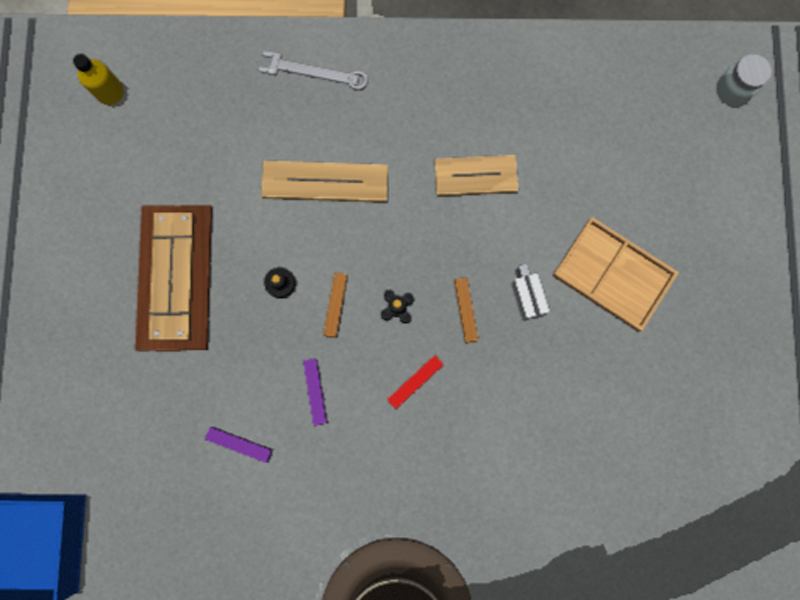

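View pics/scene0.png

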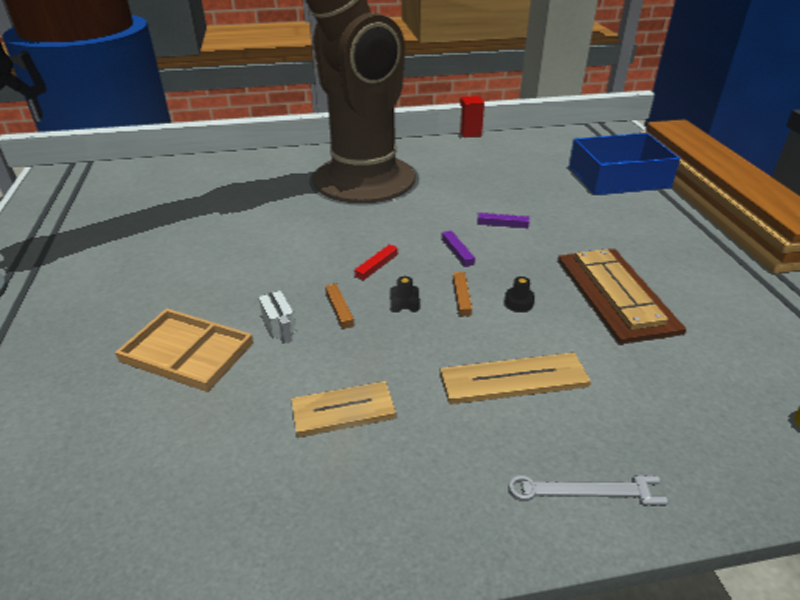

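The top view (800x600) shows the carrier at (174,278), the long plate at (325,181), the short plate at (477,175) and the sticks at (336,305) and (467,310). The cross knob is at (397,306), the round knob at (280,282), the fence stop at (531,292) with its nose up-left at (523,270), and the tray at (615,273). The scene view agrees, and also shows the purple and red decoys.

```bash
cat > m.py <<'E'
from h import *
def rect(W,c,half,zlo,zhi,ztop):
    """min-area rect of pixels near c (800x600 px) with height in range, metric (mm), depth-based"""
    cu,cv=[int(x*.64) for x in c]; h=int(half*.64)
    s=W[cv-h:cv+h,cu-h:cu+h]; m=((s[...,2]>zlo)&(s[...,2]<zhi)).astype(np.uint8)
    n,l,st,ce=cv2.connectedComponentsWithStats(m); k=1+np.argmax(st[1:,4]); m=l==k
    p=s[m]; (x,y),(w,d),a=cv2.minAreaRect((p[:,:2]*1000).astype(np.float32))
    if w<d: w,d=d,w; a+=90
    a=(a+90)%180-90
    return dict(c=(round(x,1),round(y,1)),mean=np.round(p[:,:2].mean(0)*1000,1),size=(round(w,1),round(d,1)),long_axis_deg=round(a,1),z=np.round(np.median(p[:,2])*1000,1),n=int(m.sum()))
if __name__=="__main__":
    f=np.load("top0.npz"); W=f["W"]
    s=W[250:300,300:340,2]; print("bench z",np.nanmedian(s)*1000,np.nanstd(s)*1000)
    for n,c,h,a,b in [("carrier board",(174,278),90,.006,.03),("carrier plate",(174,278),90,.0185,.03),("long",(325,181),75,.007,.02),("short",(477,175),50,.007,.02),
      ("stickA",(336,305),40,.009,.025),("stickB",(467,310),40,.009,.025),("cross head",(397,306),28,.009,.06),("cross boss",(397,306),28,.032,.06),("round boss",(280,282),28,.032,.06),
      ("fence",(531,292),37,.03,.05),("tray",(615,273),75,.011,.03)]:
        print(n,rect(W,c,h,a,b,0))
E
python3 m.py
```

```text
bench z 0.2120387421709058 1.9583021867127752
carrier board {'c': (502.2, 353.0), 'mean': array([498.9, 350.6]), 'size': (229.6, 111.8), 'long_axis_deg': 1.2, 'z': np.float64(16.4), 'n': 4212}
carrier plate {'c': (501.5, 353.4), 'mean': array([500.1, 352.7]), 'size': (199.9, 61.6), 'long_axis_deg': 1.3, 'z': np.float64(23.7), 'n': 2043}
long {'c': (659.8, 121.5), 'mean': array([659.1, 121.2]), 'size': (200.4, 62.1), 'long_axis_deg': 88.6, 'z': np.float64(11.7), 'n': 1872}
short {'c': (672.1, -120.5), 'mean': array([ 671.7, -120.6]), 'size': (129.6, 61.4), 'long_axis_deg': -86.8, 'z': np.float64(11.9), 'n': 1218}
stickA {'c': (460.4, 99.2), 'mean': array([460. ,  98.8]), 'size': (100.2, 20.4), 'long_axis_deg': -8.9, 'z': np.float64(16.0), 'n': 352}
stickB {'c': (454.7, -103.6), 'mean': array([ 454.1, -103.4]), 'size': (100.2, 20.5), 'long_axis_deg': 9.8, 'z': np.float64(16.0), 'n': 351}
cross head {'c': (458.3, 2.8), 'mean': array([457.,   3.]), 'size': (47.0, 46.1), 'long_axis_deg': -8.2, 'z': np.float64(19.4), 'n': 291}
cross boss {'c': (458.0, 3.5), 'mean': array([458. ,   3.2]), 'size': (23.9, 23.5), 'long_axis_deg': 0.9, 'z': np.float64(46.1), 'n': 98}
round boss {'c': (493.5, 186.2), 'mean': array([493.3, 185.7]), 'size': (24.5, 24.4), 'long_axis_deg': 1.7, 'z': np.float64(45.8), 'n': 103}
fence {'c': (482.8, -198.3), 'mean': array([ 477.4, -199.2]), 'size': (80.2, 36.9), 'long_axis_deg': 16.8, 'z': np.float64(40.1), 'n': 458}
tray {'c': (514.6, -337.0), 'mean': array([ 513.9, -337.9]), 'size': (159.9, 112.7), 'long_axis_deg': 56.7, 'z': np.float64(17.7), 'n': 685}
```

```bash
cat > go.py <<'E'
import sys
from h import *
def now():
    s=env.observe(); m=rot(s["eef_rot"]); y=np.degrees(np.arctan2(m[1,1],m[0,1])); return s,np.r_[np.array(s["position"])*1000,y],m
if __name__=="__main__":
    s,p,m=now(); t=np.array([float(a) for a in sys.argv[1:5]])
    d=t-p; d[3]=(d[3]+180)%360-180
    print("t",round(s["clock"],2),"pos",p.round(1),"tilt",np.degrees(np.arccos(-m[2,2])).round(2),"delta",d.round(1),"jaw",round(s["gripper_width"],3),"q7",round(s["q"][6],2),"F",np.round(s["force"],1))
E
python3 go.py 454.7 -103.6 70 -80.2
```

```text
t 0.1 pos [ 201.  -591.2  197.1  -71.2] tilt 0.08 delta [ 253.7  487.6 -127.1   -9. ] jaw 1.002 q7 -0.08 F [-0.4 -0.9 -0.4]
```

Request:
arm_command([
  {"tx":21,"ty":40,"tz":0,"spin":-0.75},
  {"tx":21,"ty":40,"tz":0,"spin":-0.75},
  {"tx":21,"ty":40,"tz":0,"spin":-0.75},
  {"tx":21,"ty":41,"tz":0,"spin":-0.75},
  {"tx":21,"ty":41,"tz":0,"spin":-0.75},
  {"tx":21,"ty":41,"tz":0,"spin":-0.75},
  {"tx":21,"ty":41,"tz":-10,"spin":-0.75},
  {"tx":21,"ty":41,"tz":-20,"spin":-0.75},
  {"tx":21,"ty":41,"tz":-20,"spin":-0.75},
  {"tx":21,"ty":41,"tz":-20,"spin":-0.75},
  {"tx":21,"ty":41,"tz":-20,"spin":-0.75},
  {"tx":21,"ty":40,"tz":-20,"spin":-0.75},
], jaw=0.6)

```text
clock: 1.3
position: [0.4532, -0.1028, 0.0875]
eef_rot: [0.0, 0.996, 0.085, 0.0]
force: [1.6, -1.3, 0.1]
gripper_width: 0.601
finger_force: 0.0
```

```bash
python3 go.py 454.7 -103.6 4 -80.2
```

```text
t 1.3 pos [ 453.2 -102.8   87.5  -80.3] tilt 0.02 delta [  1.5  -0.8 -83.5   0.1] jaw 0.601 q7 -1.41 F [ 1.6 -1.3  0.1]
```

Request:
arm_command([
  {"tx":1,"tz":-25},
  {"tz":-25},
  {"tz":-18},
  {"tz":-10},
  {"tz":-5},
  {},
])

```text
invalid input at $.steps[0]: expected keys tx, ty, tz, spin
```

Request:
arm_command([
  {},
  {},
  {},
  {},
  {},
], jaw=0, grip_force=40)

```text
invalid input at $.steps[0]: expected keys tx, ty, tz, spin
```

Request:
arm_command([
  {"tz":20},
  {"tz":40},
  {"tz":40},
])

```text
invalid input at $.steps[0]: expected keys tx, ty, tz, spin
```

```bash
python3 go.py 562 354.3 80 1.25
```

```text
t 1.3 pos [ 453.2 -102.8   87.5  -80.3] tilt 0.02 delta [108.8 457.1  -7.5  81.5] jaw 0.601 q7 -1.41 F [ 1.6 -1.3  0.1]
```

All four keys are needed in every row.

Request:
arm_command([
  {"tx":1,"ty":0,"tz":-25,"spin":0},
  {"tx":0,"ty":0,"tz":-25,"spin":0},
  {"tx":0,"ty":0,"tz":-18,"spin":0},
  {"tx":0,"ty":0,"tz":-10,"spin":0},
  {"tx":0,"ty":0,"tz":-5,"spin":0},
  {"tx":0,"ty":0,"tz":0,"spin":0},
])

```text
clock: 1.9
position: [0.4537, -0.1045, 0.005]
eef_rot: [-0.0, 0.996, 0.085, -0.0]
force: [-0.0, -0.4, -0.2]
gripper_width: 0.601
finger_force: 0.0
```

```bash
python3 go.py 454.7 -103.6 4 -80.2
```

```text
t 1.9 pos [ 453.7 -104.5    5.   -80.2] tilt 0.04 delta [ 1.   0.9 -1.   0. ] jaw 0.601 q7 -1.48 F [-0.  -0.4 -0.2]
```

Request:
arm_command([
  {"tx":0,"ty":0,"tz":0,"spin":0},
  {"tx":0,"ty":0,"tz":0,"spin":0},
  {"tx":0,"ty":0,"tz":0,"spin":0},
  {"tx":0,"ty":0,"tz":0,"spin":0},
  {"tx":0,"ty":0,"tz":0,"spin":0},
], jaw=0, grip_force=40)

```text
clock: 2.4
position: [0.454, -0.1045, 0.0055]
eef_rot: [0.0, 0.996, 0.085, 0.0]
force: [-0.3, 0.3, 0.1]
gripper_width: -0.0
finger_force: 0.0
```

Request:
arm_command([
  {"tx":0,"ty":0,"tz":15,"spin":0},
  {"tx":0,"ty":0,"tz":35,"spin":0},
  {"tx":0,"ty":0,"tz":40,"spin":0},
])

```text
clock: 2.7
position: [0.4527, -0.1041, 0.0954]
eef_rot: [-0.001, 0.996, 0.085, -0.001]
force: [1.8, -1.2, -0.4]
gripper_width: 0.001
finger_force: 0.0
```

```bash
python3 go.py 562 354.3 80 1.25
```

```text
t 2.7 pos [ 452.7 -104.1   95.4  -80.2] tilt 0.17 delta [109.3 458.4 -15.4  81.4] jaw 0.001 q7 -1.4 F [ 1.8 -1.2 -0.4]
```

The gripper shut on nothing, so I'll look.

```bash
cat > snap.py <<'E'
import sys
from h import *
n,u,v,w,h,o=sys.argv[1],*map(int,sys.argv[2:6]),sys.argv[6]   # crop in 512x384 px
f,i,W=grab(n); np.savez("last_"+n+".npz",i=i,W=W)
c=i[v:v+h,u:u+w,::-1]; k=min(800/w,600/h); cv2.imwrite(f"pics/{o}.png",cv2.resize(c,None,fx=k,fy=k,interpolation=cv2.INTER_CUBIC))
E
python3 snap.py scene 130 100 280 210 s1
```

```text
(no output)
```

View pics/s1.png

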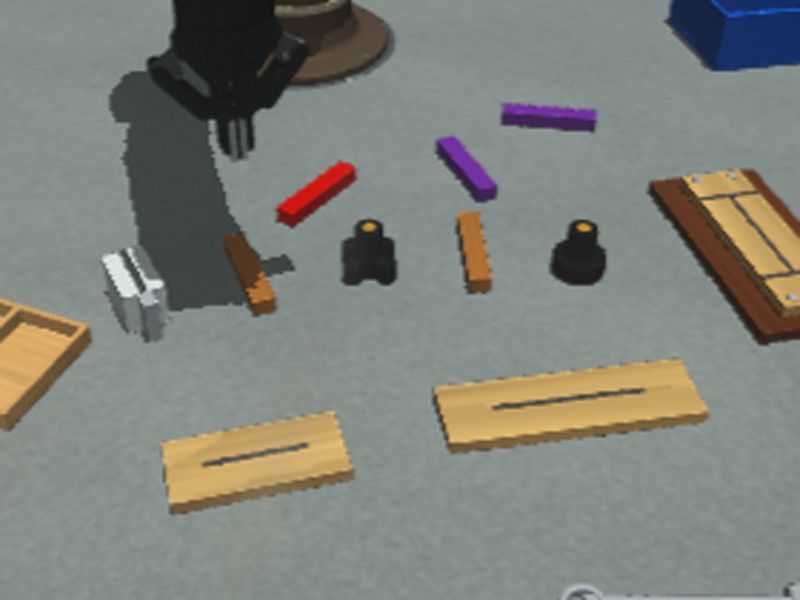

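The gripper is above and behind stick B at (250,275), and the stick looks undisturbed. I'll compare the finger position as the camera sees it with the reported TCP.

```bash
python3 - <<'E'
from h import *
import m
W=np.load("last_scene.npz")["W"]; i=np.load("last_scene.npz")["i"]
s=W[150:215,200:232]; k=(s[...,2]>.009)&(s[...,2]<.025); p=s[k]*1000
print("stickB scene",cv2.minAreaRect(p[:,:2].astype(np.float32)),len(p))
k=W[...,2]>.06; k&=(np.abs(W[...,0]-.45)<.15)&(np.abs(W[...,1]+.1)<.15)
p=W[k]*1000; 
for a in range(60,200,15):
    q=p[(p[:,2]>=a)&(p[:,2]<a+15)]
    if len(q): print(a,len(q),q.mean(0).round(1),q.min(0).round(),q.max(0).round())
f,i,W=grab("top"); np.savez("last_top.npz",i=i,W=W)
for n,c in (("A",(336,305)),("B",(467,310))):
    try: print(n,m.rect(W,c,40,.009,.025,0))
    except Exception as e: print(e)
E
```

```text
stickB scene ((426.75775146484375, -95.1015396118164), (54.57706069946289, 157.0391387939453), 75.70763397216797) 255
120 8 [ 461.1 -104.6  132.4] [ 457. -110.  130.] [464. -98. 135.]
135 69 [ 460.4 -103.2  142.7] [ 450. -118.  135.] [466. -90. 150.]
150 73 [ 460.3 -104.6  157.4] [ 446. -119.  150.] [466. -90. 165.]
165 110 [ 460.7 -103.5  174.3] [ 441. -133.  165.] [470. -70. 180.]
180 223 [ 458.8 -101.9  187.1] [ 435. -145.  180.] [473. -60. 195.]
195 225 [462.  -99.4 202.6] [ 435. -157.  195.] [475. -46. 210.]
A {'c': (460.5, 99.0), 'mean': array([459.8,  99. ]), 'size': (100.1, 20.4), 'long_axis_deg': -9.0, 'z': np.float64(15.8), 'n': 346}
B {'c': (433.9, -107.1), 'mean': array([ 428.9, -106.1]), 'size': (57.7, 20.1), 'long_axis_deg': 10.3, 'z': np.float64(15.7), 'n': 152}
```

```bash
python3 - <<'E'
from h import *
f,i,W=grab("scene")
o=np.array(f["origin"]);A=rot(f["attitude"])
for u,v in ((213,154),(213,148)):
    d=A@np.array([(u-f["cx"])/f["fx"],-(v-f["cy"])/f["fy"],-1]); t=(.462-o[0])/d[0]; print(u,v,(o+t*d)*1000,"depth pt",W[v,u]*1000)
for y in (-.12,.0,.2): pass
for v in range(128,160,2): print(v,(W[v,213]*1000).round(0), i[v,213])
E
python3 go.py 454.7 -103.6 4 -80.2
```

```text
213 154 [ 462.         -102.78649249  134.80968762] depth pt [ 465.61286677 -102.96649412  137.07838343]
213 148 [ 462.         -101.65936465  150.81071275] depth pt [ 467.05645433 -101.91877709  153.87960834]
128 [465. -98. 203.] [22 24 24]
130 [466. -99. 199.] [23 24 24]
132 [466. -99. 194.] [23 25 25]
134 [467. -99. 190.] [24 26 27]
136 [ 463. -100.  182.] [24 26 26]
138 [ 466. -100.  179.] [25 26 27]
140 [ 461. -100.  171.] [36 38 38]
142 [ 466. -101.  169.] [57 60 59]
144 [ 465. -101.  163.] [45 47 47]
146 [ 466. -101.  158.] [47 50 49]
148 [ 467. -102.  154.] [42 44 44]
150 [ 464. -102.  147.] [35 37 36]
152 [ 466. -103.  143.] [42 44 43]
154 [ 466. -103.  137.] [54 57 56]
156 [257. -93.  -1.] [130 141 137]
158 [265. -94.  -3.] [134 143 140]
t 2.85 pos [ 455.8 -104.9   97.6  -80.2] tilt 0.31 delta [ -1.1   1.3 -93.6   0. ] jaw 0.001 q7 -1.4 F [ 0.4 -0.2 -0.8]
```

The fingertips sit about 35 mm above the reported TCP. Both the closed-on-air result and the depth reading support this, so I'll go lower by that amount, slowly at the end, and watch the force.

Request:
arm_command([
  {"tx":0,"ty":1,"tz":-25,"spin":0},
  {"tx":0,"ty":0,"tz":-35,"spin":0},
  {"tx":0,"ty":0,"tz":-25,"spin":0},
  {"tx":0,"ty":0,"tz":-15,"spin":0},
  {"tx":0,"ty":0,"tz":-10,"spin":0},
  {"tx":0,"ty":0,"tz":-5,"spin":0},
  {"tx":0,"ty":0,"tz":-3,"spin":0},
  {"tx":0,"ty":0,"tz":0,"spin":0},
], jaw=0.6)

```text
clock: 3.65
position: [0.454, -0.1035, -0.0227]
eef_rot: [0.0, 0.996, 0.085, 0.0]
force: [0.7, -0.4, -0.2]
gripper_width: 0.6
finger_force: 0.0
```

```bash
python3 go.py 454.7 -103.6 -27 -80.2; python3 snap.py scene 180 110 120 90 s2
```

```text
t 3.65 pos [ 454.  -103.5  -22.7  -80.2] tilt 0.01 delta [ 0.7 -0.1 -4.3  0. ] jaw 0.6 q7 -1.51 F [ 0.7 -0.4 -0.2]
```

View pics/s2.png

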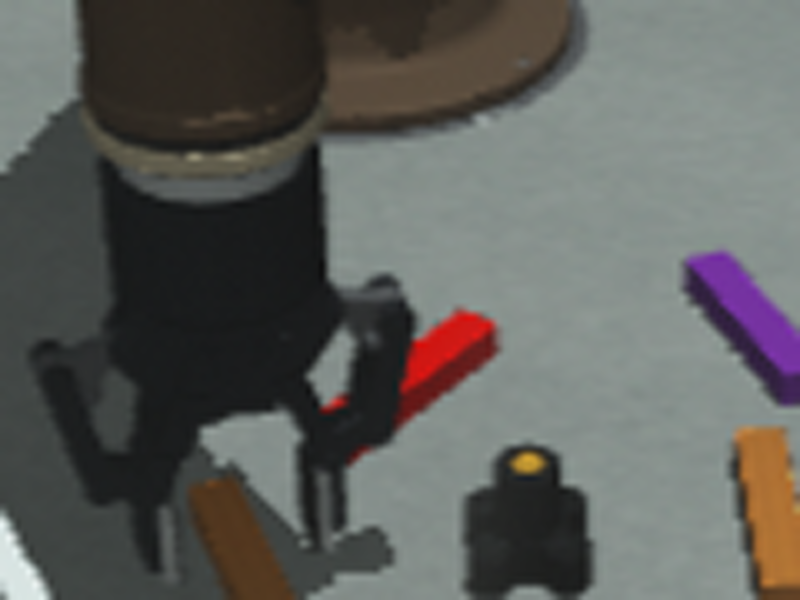

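The fingers straddle stick B (near-centred, tips just above the bench). Next I lower a little and close.

Request:
arm_command([
  {"tx":0,"ty":0,"tz":-3,"spin":0},
  {"tx":0,"ty":0,"tz":-2,"spin":0},
  {"tx":0,"ty":0,"tz":0,"spin":0},
])

```text
clock: 4.0
position: [0.4539, -0.1035, -0.0277]
eef_rot: [0.0, 0.996, 0.085, 0.0]
force: [0.5, -0.8, 1.4]
gripper_width: 0.603
finger_force: 0.0
```

Request:
arm_command([
  {"tx":0,"ty":0,"tz":0,"spin":0},
  {"tx":0,"ty":0,"tz":0,"spin":0},
  {"tx":0,"ty":0,"tz":0,"spin":0},
  {"tx":0,"ty":0,"tz":0,"spin":0},
], jaw=0)

```text
clock: 4.4
position: [0.454, -0.1035, -0.0275]
eef_rot: [0.0, 0.996, 0.085, 0.0]
force: [-0.7, -0.4, 4.7]
gripper_width: 0.226
finger_force: 39.5
```

```bash
python3 go.py 562 354.3 80 1.25; python3 - <<'E'
from h import *
f,i,W=grab("scene"); s=W[150:200,195:240]; k=(s[...,2]<.05)&(i[150:200,195:240].max(-1)<70)&(s[...,1]>-.13)&(s[...,1]<-.07)
p=s[k]*1000; print(p[np.argsort(p[:,2])[:8]].round(0))
E
```

```text
t 4.4 pos [ 454.  -103.5  -27.5  -80.2] tilt 0.02 delta [108.  457.8 107.5  81.5] jaw 0.226 q7 -1.52 F [-0.7 -0.4  4.7]
[[ 436. -125.   -2.]
 [ 380.  -99.   -2.]
 [ 453.  -86.   -2.]
 [ 449. -129.   -2.]
 [ 429.  -76.   -2.]
 [ 419. -129.   -2.]
 [ 375. -104.   -2.]
 [ 356. -130.   -2.]]
```

Gripped at 19 mm opening. Now lift, carry and turn.

Request:
arm_command([
  {"tx":0,"ty":0,"tz":10,"spin":0},
  {"tx":0,"ty":0,"tz":30,"spin":0},
  {"tx":0,"ty":0,"tz":40,"spin":0},
  {"tx":0,"ty":0,"tz":20,"spin":0},
])

```text
clock: 4.85
position: [0.4549, -0.1034, 0.0753]
eef_rot: [0.0, 0.996, 0.085, 0.001]
force: [0.7, -0.4, -1.0]
gripper_width: 0.22
finger_force: 39.2
```

Request:
arm_command([
  {"tx":9,"ty":38,"tz":0,"spin":6.8},
  {"tx":9,"ty":38,"tz":0,"spin":6.8},
  {"tx":9,"ty":38,"tz":0,"spin":6.8},
  {"tx":9,"ty":38,"tz":0,"spin":6.8},
  {"tx":9,"ty":38,"tz":0,"spin":6.8},
  {"tx":9,"ty":38,"tz":0,"spin":6.8},
  {"tx":9,"ty":38,"tz":0,"spin":6.8},
  {"tx":9,"ty":38,"tz":0,"spin":6.8},
  {"tx":9,"ty":38,"tz":0,"spin":6.8},
  {"tx":9,"ty":38,"tz":0,"spin":6.8},
  {"tx":9,"ty":38,"tz":0,"spin":6.8},
  {"tx":9,"ty":38,"tz":0,"spin":6.7},
])

```text
clock: 6.05
position: [0.5621, 0.3537, 0.0727]
eef_rot: [0.0, 0.698, 0.717, -0.0]
force: [-0.6, 0.4, 0.2]
gripper_width: 0.221
finger_force: 39.2
```

Request:
arm_command([
  {"tx":0,"ty":0,"tz":0,"spin":0},
  {"tx":0,"ty":0,"tz":0,"spin":0},
])

```text
clock: 6.25
position: [0.5611, 0.3534, 0.0721]
eef_rot: [-0.0, 0.699, 0.715, -0.0]
force: [0.4, -0.2, -0.5]
gripper_width: 0.222
finger_force: 39.2
```

```bash
python3 go.py 562 354.3 -3 1.25; python3 - <<'E'
from h import *
f,i,W=grab("top"); np.savez("last_top.npz",i=i,W=W)
u,v=int(174*.64),int(278*.64)
s=W[v-58:v+58,u-58:u+58]; c=i[v-58:v+58,u-58:u+58]
print("carrier rows",np.nanmedian(s[...,2]))
E
```

```text
t 6.25 pos [561.1 353.4  72.1   1.3] tilt 0.06 delta [  0.9   0.9 -75.1  -0.1] jaw 0.222 q7 -0.98 F [ 0.4 -0.2 -0.5]
carrier rows 0.6482674816463079
```

Request:
arm_command([
  {"tx":1,"ty":0,"tz":-30,"spin":0},
  {"tx":0,"ty":0,"tz":-25,"spin":0},
  {"tx":0,"ty":0,"tz":-10,"spin":0},
  {"tx":0,"ty":0,"tz":-6,"spin":0},
  {"tx":0,"ty":0,"tz":-3,"spin":0},
  {"tx":0,"ty":0,"tz":0,"spin":0},
  {"tx":0,"ty":0,"tz":0,"spin":0},
])

```text
clock: 7.0
position: [0.5634, 0.3529, -0.0007]
eef_rot: [0.0, 0.699, 0.715, 0.001]
force: [-0.9, 0.1, -0.1]
gripper_width: 0.217
finger_force: 39.2
```

```bash
python3 go.py 562 353.6 -3.5 1.25
```

```text
t 7.0 pos [563.4 352.9  -0.7   1.3] tilt 0.08 delta [-1.4  0.7 -2.8 -0. ] jaw 0.217 q7 -1.02 F [-0.9  0.1 -0.1]
```

Request:
arm_command([
  {"tx":-1,"ty":0.5,"tz":-1.5,"spin":0},
  {"tx":0,"ty":0,"tz":-1,"spin":0},
  {"tx":0,"ty":0,"tz":0,"spin":0},
])

```text
clock: 7.3
position: [0.5619, 0.3535, -0.0034]
eef_rot: [0.0, 0.699, 0.715, 0.0]
force: [-1.2, -0.6, 4.5]
gripper_width: 0.22
finger_force: 39.8
```

Request:
arm_command([
  {"tx":0,"ty":0,"tz":0,"spin":0},
  {"tx":0,"ty":0,"tz":0,"spin":0},
  {"tx":0,"ty":0,"tz":0,"spin":0},
  {"tx":0,"ty":0,"tz":0,"spin":0},
], jaw=0.6)

```text
clock: 7.7
position: [0.5618, 0.353, -0.0044]
eef_rot: [-0.0, 0.699, 0.715, -0.0]
force: [-0.5, 0.2, 0.5]
gripper_width: 0.601
finger_force: 0.0
```

Request:
arm_command([
  {"tx":0,"ty":0,"tz":15,"spin":0},
  {"tx":0,"ty":0,"tz":30,"spin":0},
  {"tx":0,"ty":0,"tz":35,"spin":0},
])

```text
clock: 8.0
position: [0.5612, 0.3528, 0.0766]
eef_rot: [-0.0, 0.699, 0.715, -0.001]
force: [0.6, 0.7, 1.0]
gripper_width: 0.6
finger_force: 0.0
```

```bash
python3 go.py 460.4 99.1 70 81.1
```

```text
t 8.0 pos [561.2 352.8  76.6   1.3] tilt 0.1 delta [-100.8 -253.7   -6.6   79.8] jaw 0.6 q7 -0.97 F [0.6 0.7 1. ]
```

Request:
arm_command([
  {"tx":-10,"ty":-25,"tz":0,"spin":8},
  {"tx":-10,"ty":-25,"tz":0,"spin":8},
  {"tx":-10,"ty":-25,"tz":0,"spin":8},
  {"tx":-10,"ty":-25,"tz":0,"spin":8},
  {"tx":-10,"ty":-25,"tz":0,"spin":8},
  {"tx":-10,"ty":-25,"tz":0,"spin":8},
  {"tx":-10,"ty":-26,"tz":0,"spin":8},
  {"tx":-10,"ty":-26,"tz":0,"spin":8},
  {"tx":-10,"ty":-26,"tz":0,"spin":8},
  {"tx":-10,"ty":-26,"tz":0,"spin":7.8},
  {"tx":-1,"ty":0,"tz":0,"spin":0},
  {"tx":0,"ty":0,"tz":0,"spin":0},
])

```text
clock: 9.2
position: [0.4613, 0.0985, 0.0765]
eef_rot: [0.001, 0.08, 0.997, -0.0]
force: [-0.7, 0.0, 0.7]
gripper_width: 0.604
finger_force: 0.0
```

```bash
python3 go.py 460.4 99.1 -26.5 81.1; python3 - <<'E'
from h import *
import m
f,i,W=grab("top"); np.savez("last_top.npz",i=i,W=W)
print(m.rect(W,(174,240),45,.032,.05,0)); print("scene"); 
E
```

```text
t 9.2 pos [461.3  98.5  76.5  80.9] tilt 0.07 delta [  -0.9    0.6 -103.     0.2] jaw 0.604 q7 0.52 F [-0.7  0.   0.7]
{'c': (560.4, 353.7), 'mean': array([559.9, 352.4]), 'size': (100.3, 21.1), 'long_axis_deg': -87.7, 'z': np.float64(39.4), 'n': 366}
scene
```

Request:
arm_command([
  {"tx":-1,"ty":0.5,"tz":-30,"spin":0},
  {"tx":0,"ty":0,"tz":-35,"spin":0},
  {"tx":0,"ty":0,"tz":-20,"spin":0},
  {"tx":0,"ty":0,"tz":-10,"spin":0},
  {"tx":0,"ty":0,"tz":-5,"spin":0},
  {"tx":0,"ty":0,"tz":-3,"spin":0},
  {"tx":0,"ty":0,"tz":0,"spin":0},
  {"tx":0,"ty":0,"tz":0,"spin":0},
])

```text
clock: 10.05
position: [0.4605, 0.0997, -0.0265]
eef_rot: [0.001, 0.078, 0.997, 0.0]
force: [0.4, -1.1, -0.3]
gripper_width: 0.599
finger_force: 0.0
```

Request:
arm_command([
  {"tx":0,"ty":0,"tz":0,"spin":0},
  {"tx":0,"ty":0,"tz":0,"spin":0},
  {"tx":0,"ty":0,"tz":0,"spin":0},
  {"tx":0,"ty":0,"tz":0,"spin":0},
], jaw=0)

```text
clock: 10.45
position: [0.4602, 0.0995, -0.0267]
eef_rot: [0.0, 0.078, 0.997, -0.0]
force: [-1.9, 0.3, 5.0]
gripper_width: 0.221
finger_force: 39.3
```

```bash
python3 go.py 460.4 99.1 -26.5 81.1
```

```text
t 10.45 pos [460.2  99.5 -26.7  81.1] tilt 0.05 delta [ 0.2 -0.4  0.2  0. ] jaw 0.221 q7 0.35 F [-1.9  0.3  5. ]
```

Request:
arm_command([
  {"tx":0,"ty":0,"tz":10,"spin":0},
  {"tx":0,"ty":0,"tz":30,"spin":0},
  {"tx":0,"ty":0,"tz":40,"spin":0},
  {"tx":0,"ty":0,"tz":20,"spin":0},
])

```text
clock: 10.85
position: [0.4606, 0.1004, 0.0758]
eef_rot: [0.001, 0.077, 0.997, 0.001]
force: [-0.0, -0.4, -0.7]
gripper_width: 0.222
finger_force: 39.4
```

```bash
python3 go.py 442 351.7 70 1.25
```

```text
t 10.85 pos [460.6 100.4  75.8  81.1] tilt 0.14 delta [-18.6 251.3  -5.8 -79.9] jaw 0.222 q7 0.52 F [-0.  -0.4 -0.7]
```

Request:
arm_command([
  {"tx":-2,"ty":25,"tz":0,"spin":-8},
  {"tx":-2,"ty":25,"tz":0,"spin":-8},
  {"tx":-2,"ty":25,"tz":0,"spin":-8},
  {"tx":-2,"ty":25,"tz":0,"spin":-8},
  {"tx":-2,"ty":25,"tz":0,"spin":-8},
  {"tx":-2,"ty":25,"tz":0,"spin":-8},
  {"tx":-2,"ty":25,"tz":0,"spin":-8},
  {"tx":-2,"ty":25,"tz":0,"spin":-8},
  {"tx":-2,"ty":26,"tz":0,"spin":-8},
  {"tx":-1,"ty":26,"tz":0,"spin":-8},
  {"tx":0,"ty":0,"tz":-20,"spin":0},
  {"tx":0,"ty":0,"tz":-20,"spin":0},
])

```text
clock: 12.05
position: [0.4406, 0.3534, 0.0335]
eef_rot: [-0.0, 0.7, 0.714, 0.001]
force: [0.2, -1.1, -0.4]
gripper_width: 0.216
finger_force: 39.4
```

Request:
arm_command([
  {"tx":0,"ty":0,"tz":-15,"spin":0},
  {"tx":0,"ty":0,"tz":-10,"spin":0},
  {"tx":0,"ty":0,"tz":-5,"spin":0},
  {"tx":0,"ty":0,"tz":0,"spin":0},
  {"tx":0,"ty":0,"tz":0,"spin":0},
])

```text
clock: 12.55
position: [0.4412, 0.3518, 0.0033]
eef_rot: [-0.0, 0.701, 0.714, 0.0]
force: [-0.4, -0.5, -0.4]
gripper_width: 0.219
finger_force: 39.4
```

```bash
python3 go.py 442.2 351.7 -3 1.25
```

```text
t 12.55 pos [441.2 351.8   3.3   1.1] tilt 0.04 delta [ 1.  -0.1 -6.3  0.2] jaw 0.219 q7 -1.19 F [-0.4 -0.5 -0.4]
```

Request:
arm_command([
  {"tx":1,"ty":0,"tz":-3,"spin":0},
  {"tx":0,"ty":0,"tz":-2,"spin":0},
  {"tx":0,"ty":0,"tz":-1.5,"spin":0},
  {"tx":0,"ty":0,"tz":0,"spin":0},
])

```text
clock: 12.95
position: [0.4422, 0.3516, -0.0027]
eef_rot: [0.001, 0.7, 0.714, 0.0]
force: [-1.8, -4.0, 10.0]
gripper_width: 0.221
finger_force: 40.6
```

Request:
arm_command([
  {"tx":0,"ty":0,"tz":0,"spin":0},
  {"tx":0,"ty":0,"tz":0,"spin":0},
  {"tx":0,"ty":0,"tz":0,"spin":0},
  {"tx":0,"ty":0,"tz":0,"spin":0},
], jaw=0.6)

```text
clock: 13.35
position: [0.4418, 0.3515, -0.0039]
eef_rot: [-0.0, 0.7, 0.714, -0.0]
force: [0.8, -0.2, -0.3]
gripper_width: 0.599
finger_force: 0.0
```

Request:
arm_command([
  {"tx":0,"ty":0,"tz":15,"spin":0},
  {"tx":0,"ty":0,"tz":30,"spin":0},
  {"tx":0,"ty":0,"tz":35,"spin":0},
])

```text
clock: 13.65
position: [0.4411, 0.3512, 0.0772]
eef_rot: [-0.0, 0.7, 0.714, -0.001]
force: [1.1, -1.1, -0.4]
gripper_width: 0.6
finger_force: 0.0
```

```bash
python3 go.py 659.8 121.5 70 -1.4
```

```text
t 13.65 pos [441.1 351.2  77.2   1.1] tilt 0.11 delta [ 218.7 -229.7   -7.2   -2.5] jaw 0.6 q7 -1.12 F [ 1.1 -1.1 -0.4]
```

Request:
arm_command([
  {"tx":22,"ty":-23,"tz":0,"spin":-0.2},
  {"tx":22,"ty":-23,"tz":0,"spin":-0.2},
  {"tx":22,"ty":-23,"tz":0,"spin":-0.2},
  {"tx":22,"ty":-23,"tz":0,"spin":-0.3},
  {"tx":22,"ty":-23,"tz":0,"spin":-0.3},
  {"tx":22,"ty":-23,"tz":0,"spin":-0.3},
  {"tx":22,"ty":-23,"tz":0,"spin":-0.3},
  {"tx":22,"ty":-23,"tz":0,"spin":-0.3},
  {"tx":22,"ty":-23,"tz":0,"spin":-0.2},
  {"tx":21,"ty":-23,"tz":0,"spin":-0.2},
  {"tx":0,"ty":0,"tz":0,"spin":0},
  {"tx":0,"ty":0,"tz":0,"spin":0},
], jaw=1)

```text
clock: 14.85
position: [0.661, 0.121, 0.0769]
eef_rot: [-0.0, 0.716, 0.698, 0.0]
force: [0.8, 1.5, 1.1]
gripper_width: 1.002
finger_force: 0.0
```

```bash
python3 go.py 659.8 121.5 -30 -1.4; python3 - <<'E'
from h import *
import m
f,i,W=grab("top"); np.savez("last_top.npz",i=i,W=W)
print(m.rect(W,(174,240),40,.032,.05,0)); print(m.rect(W,(174,315),40,.032,.05,0)); 
E
python3 snap.py top 60 110 120 120 t2; python3 snap.py scene 280 50 200 150 s3
```

```text
t 14.85 pos [661.  121.   76.9  -1.5] tilt 0.03 delta [-1.200e+00  5.000e-01 -1.069e+02  1.000e-01] jaw 1.002 q7 -0.62 F [0.8 1.5 1.1]
{'c': (560.5, 353.4), 'mean': array([559.9, 352.1]), 'size': (99.9, 21.8), 'long_axis_deg': -88.9, 'z': np.float64(39.5), 'n': 363}
{'c': (440.5, 348.9), 'mean': array([440.4, 348. ]), 'size': (100.2, 19.8), 'long_axis_deg': -89.3, 'z': np.float64(39.7), 'n': 385}
```

View pics/t2.png

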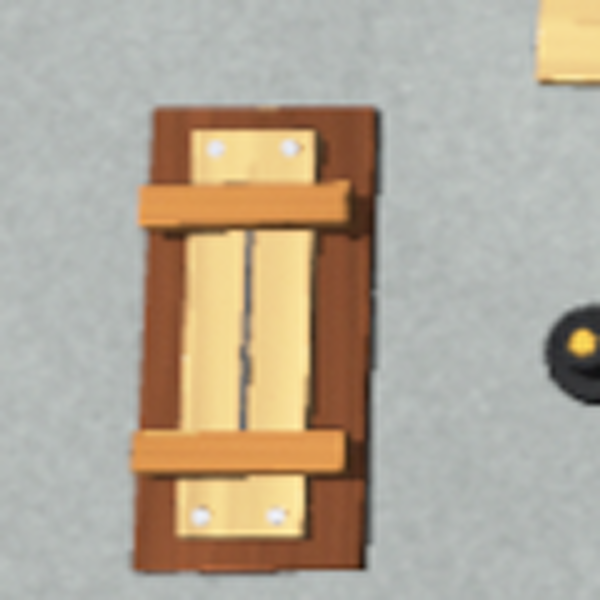

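View pics/s3.png

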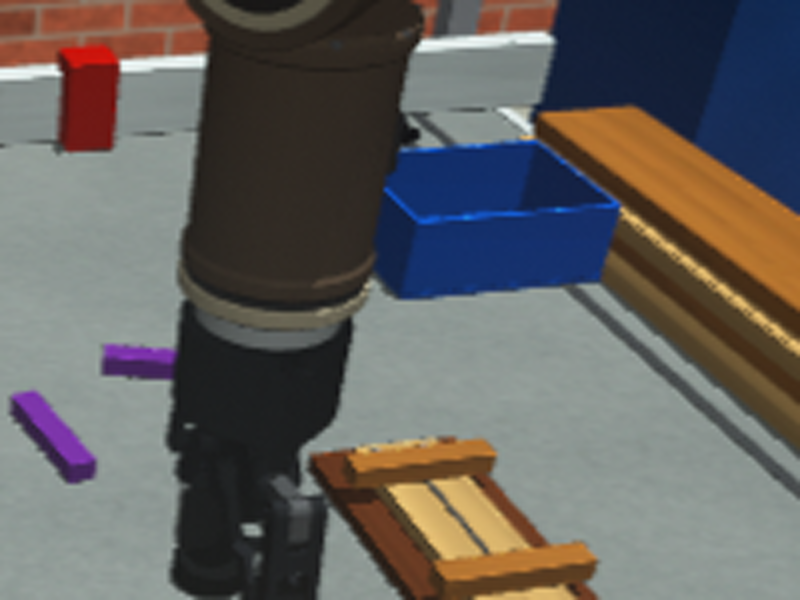

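The top view shows both sticks lying across the plate on the two lines: far at (245,205), near at (240,452), with the near one about 3 mm off along its own length, which is acceptable. The scene view shows the gripper open above the long plate. Next I descend on the plate.

Request:
arm_command([
  {"tx":-1,"ty":0.5,"tz":-30,"spin":0},
  {"tx":0,"ty":0,"tz":-30,"spin":0},
  {"tx":0,"ty":0,"tz":-22,"spin":0},
  {"tx":0,"ty":0,"tz":-12,"spin":0},
  {"tx":0,"ty":0,"tz":-6,"spin":0},
  {"tx":0,"ty":0,"tz":-4,"spin":0},
  {"tx":0,"ty":0,"tz":-3,"spin":0},
  {"tx":0,"ty":0,"tz":0,"spin":0},
], jaw=0.8)

```text
clock: 15.8
position: [0.6602, 0.1222, -0.0302]
eef_rot: [0.0, 0.716, 0.698, 0.0]
force: [-1.1, -0.1, 0.4]
gripper_width: 0.8
finger_force: 0.0
```

```bash
python3 go.py 659.8 121.5 -30 -1.4; python3 snap.py scene 280 180 100 75 s4
```

```text
t 15.8 pos [660.2 122.2 -30.2  -1.4] tilt 0.05 delta [-0.4 -0.7  0.2  0. ] jaw 0.8 q7 -0.69 F [-1.1 -0.1  0.4]
```

View pics/s4.png

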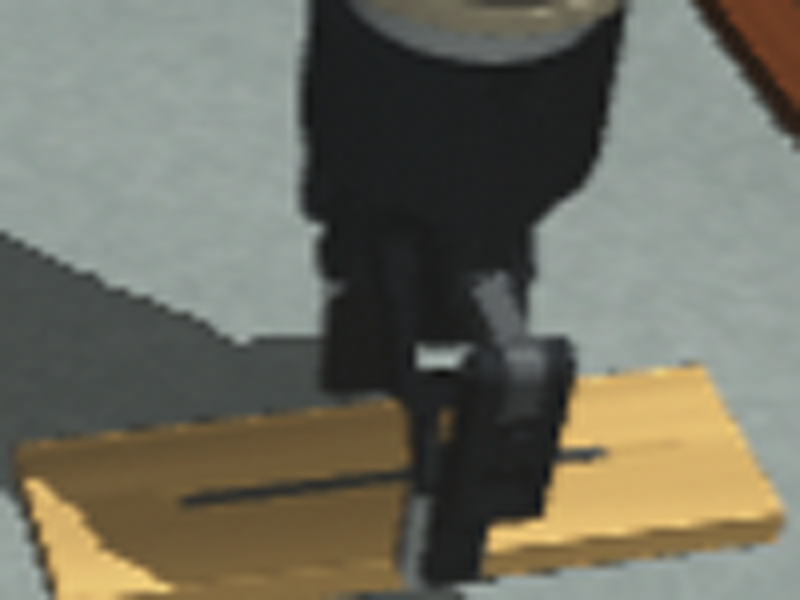

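```bash
python3 - <<'E'
from h import *
d=np.load("last_scene.npz"); W=d["W"]*1000; i=d["i"]
for v in range(240,257): print(v,W[v,336].round(0),i[v,336], W[v,331].round(0))
E
```

```text
240 [722. 109.  74.] [29 29 28] [703. 107.  56.]
241 [724. 108.  73.] [29 29 28] [698. 110.  46.]
242 [723. 109.  69.] [30 30 29] [699. 110.  45.]
243 [725. 109.  68.] [31 31 30] [699. 111.  42.]
244 [726. 108.  67.] [31 32 31] [699. 111.  39.]
245 [723. 110.  61.] [30 31 31] [701. 110.  38.]
246 [708. 118.  41.] [31 32 31] [701. 111.  35.]
247 [706. 119.  36.] [32 34 33] [701. 111.  32.]
248 [707. 120.  34.] [32 34 33] [699. 112.  27.]
249 [705. 121.  28.] [33 35 34] [699. 113.  24.]
250 [705. 121.  26.] [32 33 33] [701. 112.  23.]
251 [705. 122.  22.] [32 34 33] [699. 114.  18.]
252 [706. 121.  21.] [37 39 37] [700. 113.  16.]
253 [692. 129.   1.] [81 85 83] [699. 114.  12.]
254 [694. 129.   0.] [75 80 77] [692. 118.   0.]
255 [695. 128.  -1.] [75 79 76] [693. 118.  -1.]
256 [698. 127.  -1.] [74 79 76] [697. 116.  -0.]
```

Tip at about 11 mm now, so I lower 6 mm and close.

Request:
arm_command([
  {"tx":0,"ty":-0.5,"tz":-3,"spin":0},
  {"tx":0,"ty":0,"tz":-3,"spin":0},
  {"tx":0,"ty":0,"tz":0,"spin":0},
])

```text
clock: 16.15
position: [0.6596, 0.1213, -0.0371]
eef_rot: [-0.0, 0.716, 0.698, -0.0]
force: [0.3, -0.2, 0.3]
gripper_width: 0.798
finger_force: 0.0
```

Request:
arm_command([
  {"tx":0,"ty":0,"tz":0,"spin":0},
  {"tx":0,"ty":0,"tz":0,"spin":0},
  {"tx":0,"ty":0,"tz":0,"spin":0},
  {"tx":0,"ty":0,"tz":0,"spin":0},
], jaw=0)

```text
clock: 16.55
position: [0.6601, 0.1216, -0.0365]
eef_rot: [0.0, 0.716, 0.698, 0.0]
force: [0.1, -0.8, 2.7]
gripper_width: 0.688
finger_force: 44.3
```

```bash
python3 go.py 659.8 121.5 -36 -1.4
```

```text
t 16.55 pos [660.1 121.6 -36.5  -1.4] tilt 0.03 delta [-0.3 -0.1  0.5  0. ] jaw 0.688 q7 -0.69 F [ 0.1 -0.8  2.7]
```

Request:
arm_command([
  {"tx":0,"ty":0,"tz":10,"spin":0},
  {"tx":0,"ty":0,"tz":30,"spin":0},
  {"tx":0,"ty":0,"tz":40,"spin":0},
  {"tx":0,"ty":0,"tz":25,"spin":0},
  {"tx":0,"ty":0,"tz":0,"spin":0},
])

```text
clock: 17.05
position: [0.6622, 0.1226, 0.0731]
eef_rot: [0.002, 0.716, 0.698, 0.003]
force: [0.2, 1.4, -1.9]
gripper_width: 0.69
finger_force: 44.0
```

```bash
python3 go.py 502 353 65 91.25
```

```text
t 17.05 pos [662.2 122.6  73.1  -1.4] tilt 0.39 delta [-160.2  230.4   -8.1   92.7] jaw 0.69 q7 -0.63 F [ 0.2  1.4 -1.9]
```

Request:
arm_command([
  {"tx":-13,"ty":19,"tz":0,"spin":7.7},
  {"tx":-13,"ty":19,"tz":0,"spin":7.7},
  {"tx":-13,"ty":19,"tz":0,"spin":7.7},
  {"tx":-13,"ty":19,"tz":0,"spin":7.7},
  {"tx":-13,"ty":19,"tz":0,"spin":7.7},
  {"tx":-13,"ty":19,"tz":0,"spin":7.7},
  {"tx":-13,"ty":19,"tz":0,"spin":7.7},
  {"tx":-13,"ty":19,"tz":0,"spin":7.7},
  {"tx":-13,"ty":19,"tz":0,"spin":7.7},
  {"tx":-13,"ty":20,"tz":0,"spin":7.7},
  {"tx":-13,"ty":20,"tz":0,"spin":7.7},
  {"tx":-15,"ty":20,"tz":0,"spin":7.9},
])

```text
clock: 18.25
position: [0.5011, 0.3526, 0.0675]
eef_rot: [-0.0, -0.013, 1.0, -0.0]
force: [0.9, 0.9, -1.3]
gripper_width: 0.693
finger_force: 43.9
```

Request:
arm_command([
  {"tx":0,"ty":0,"tz":-15,"spin":0},
  {"tx":0,"ty":0,"tz":-15,"spin":0},
  {"tx":0,"ty":0,"tz":-10,"spin":0},
  {"tx":0,"ty":0,"tz":-5,"spin":0},
  {"tx":0,"ty":0,"tz":0,"spin":0},
  {"tx":0,"ty":0,"tz":0,"spin":0},
])

```text
clock: 18.85
position: [0.5022, 0.3524, 0.0234]
eef_rot: [0.0, -0.01, 1.0, 0.0]
force: [0.4, 0.4, -1.3]
gripper_width: 0.689
finger_force: 43.9
```

```bash
python3 go.py 502 353 3.5 91.25;  python3 go.py 502 353 3.5 91.25; python3 snap.py scene 330 110 120 90 s5;python3 - <<'E'
from h import *
import m
f,i,W=grab("top"); np.savez("last_top.npz",i=i,W=W)
u,v=111,177
p=W[v-70:v+70,u-60:u+60].reshape(-1,3)*1000; p=p[(p[:,2]>55)&(p[:,2]<85)]
print(len(p),cv2.minAreaRect(p[:,:2].astype(np.float32)),np.median(p[:,2]))
for lo,hi in((400,440),(440,475),(525,560),(560,600)):
    q=p[(p[:,0]>lo)&(p[:,0]<hi)]; print(lo,len(q),np.median(q[:,2]).round(1) if len(q) else 0)
E
```

```text
t 18.85 pos [502.2 352.4  23.4  91.1] tilt 0.01 delta [ -0.2   0.6 -19.9   0.1] jaw 0.689 q7 0.29 F [ 0.4  0.4 -1.3]
t 18.85 pos [502.2 352.4  23.4  91.1] tilt 0.01 delta [ -0.2   0.6 -19.9   0.1] jaw 0.689 q7 0.29 F [ 0.4  0.4 -1.3]
1023 ((444.5042419433594, 349.72247314453125), (89.55303955078125, 62.467952728271484), 0.7204509377479553) 71.91435592459294
400 487 71.8
440 417 71.9
525 0 0
560 0 0
```

View pics/s5.png

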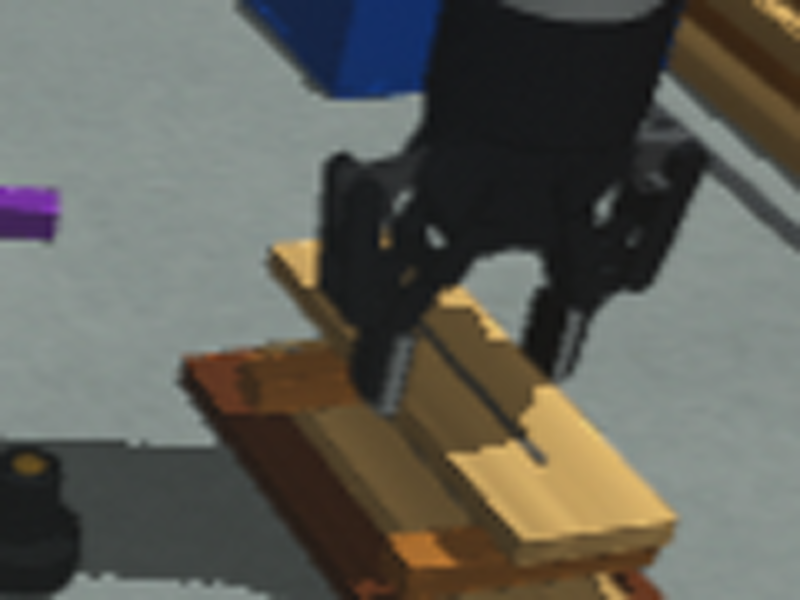

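The plate is level in the grip, above both sticks and in line with the lower plate. I lower it on.

Request:
arm_command([
  {"tx":0,"ty":1,"tz":-8,"spin":0.1},
  {"tx":0,"ty":0,"tz":-6,"spin":0},
  {"tx":0,"ty":0,"tz":-3,"spin":0},
  {"tx":0,"ty":0,"tz":-1,"spin":0},
  {"tx":0,"ty":0,"tz":0,"spin":0},
  {"tx":0,"ty":0,"tz":0,"spin":0},
])

```text
clock: 19.55
position: [0.5019, 0.3537, 0.0054]
eef_rot: [0.0, -0.011, 1.0, 0.0]
force: [0.7, 0.5, -1.0]
gripper_width: 0.689
finger_force: 43.9
```

```bash
python3 go.py 502 353 3.5 91.25
```

```text
t 19.55 pos [501.9 353.7   5.4  91.3] tilt 0.01 delta [ 0.1 -0.7 -1.9 -0. ] jaw 0.689 q7 0.27 F [ 0.7  0.5 -1. ]
```

Request:
arm_command([
  {"tx":0,"ty":0,"tz":-1,"spin":0},
  {"tx":0,"ty":0,"tz":-1,"spin":0},
  {"tx":0,"ty":0,"tz":0,"spin":0},
])

```text
clock: 19.85
position: [0.502, 0.3536, 0.0035]
eef_rot: [0.0, -0.011, 1.0, 0.0]
force: [0.2, 0.2, 1.5]
gripper_width: 0.689
finger_force: 44.1
```

Request:
arm_command([
  {"tx":0,"ty":0,"tz":0,"spin":0},
  {"tx":0,"ty":0,"tz":0,"spin":0},
  {"tx":0,"ty":0,"tz":0,"spin":0},
  {"tx":0,"ty":0,"tz":0,"spin":0},
], jaw=0.9)

```text
clock: 20.25
position: [0.5019, 0.3536, 0.0033]
eef_rot: [0.0, -0.011, 1.0, 0.0]
force: [-0.4, -0.0, -0.9]
gripper_width: 0.899
finger_force: 0.0
```

Request:
arm_command([
  {"tx":0,"ty":0,"tz":10,"spin":0},
  {"tx":0,"ty":0,"tz":30,"spin":0},
  {"tx":0,"ty":0,"tz":40,"spin":0},
])

```text
clock: 20.55
position: [0.5009, 0.3528, 0.0832]
eef_rot: [-0.001, -0.011, 1.0, -0.001]
force: [2.0, -0.4, -0.1]
gripper_width: 0.903
finger_force: 0.0
```

```bash
python3 go.py 458 3.3 80 56.7
```

```text
t 20.55 pos [500.9 352.8  83.2  91.3] tilt 0.18 delta [ -42.9 -349.5   -3.2  -34.6] jaw 0.903 q7 0.34 F [ 2.  -0.4 -0.1]
```

Request:
arm_command([
  {"tx":-4,"ty":-35,"tz":0,"spin":0},
  {"tx":-4,"ty":-35,"tz":0,"spin":0},
  {"tx":-4,"ty":-35,"tz":0,"spin":0},
  {"tx":-4,"ty":-35,"tz":0,"spin":0},
  {"tx":-4,"ty":-35,"tz":0,"spin":0},
  {"tx":-4,"ty":-35,"tz":0,"spin":0},
  {"tx":-5,"ty":-35,"tz":0,"spin":0},
  {"tx":-5,"ty":-35,"tz":0,"spin":0},
  {"tx":-5,"ty":-35,"tz":0,"spin":0},
  {"tx":-4,"ty":-35,"tz":0,"spin":0},
  {"tx":0,"ty":0,"tz":0,"spin":0},
  {"tx":0,"ty":0,"tz":0,"spin":0},
], jaw=0.7)

```text
clock: 21.75
position: [0.4591, 0.0029, 0.0838]
eef_rot: [0.0, -0.01, 1.0, -0.0]
force: [-0.1, 1.0, 0.2]
gripper_width: 0.699
finger_force: 0.0
```

```bash
python3 go.py 458 3.3 -12 91.3; python3 - <<'E'
from h import *
f,i,W=grab("top"); np.savez("last_top.npz",i=i,W=W)
u,v=111,177
p=W[v-70:v+70,u-60:u+60].reshape(-1,3)*1000; p=p[(p[:,2]>45)&(p[:,2]<85)]
print(len(p),cv2.minAreaRect(p[:,:2].astype(np.float32)),np.median(p[:,2]))
for lo,hi in((400,440),(440,475),(475,525),(525,560),(560,600)):
    q=p[(p[:,0]>lo)&(p[:,0]<hi)]; print(lo,len(q),np.median(q[:,2]).round(1) if len(q) else 0)
E
```

```text
t 21.75 pos [459.1   2.9  83.8  91.1] tilt 0.04 delta [ -1.1   0.4 -95.8   0.2] jaw 0.699 q7 0.87 F [-0.1  1.   0.2]
2192 ((499.91033935546875, 352.9178161621094), (201.28262329101562, 84.34722900390625), 0.5509308576583862) 51.698204969333304
400 454 51.6
440 392 51.7
475 548 51.9
525 369 51.6
560 418 51.7
```

The plate rests level at 52 mm. Now the cross knob.

Request:
arm_command([
  {"tx":-1,"ty":0.5,"tz":-30,"spin":0},
  {"tx":0,"ty":0,"tz":-30,"spin":0},
  {"tx":0,"ty":0,"tz":-18,"spin":0},
  {"tx":0,"ty":0,"tz":-10,"spin":0},
  {"tx":0,"ty":0,"tz":-5,"spin":0},
  {"tx":0,"ty":0,"tz":-2,"spin":0},
  {"tx":0,"ty":0,"tz":0,"spin":0},
])

```text
clock: 22.5
position: [0.4583, 0.0045, -0.0113]
eef_rot: [0.0, -0.011, 1.0, 0.0]
force: [-0.4, 0.5, 0.6]
gripper_width: 0.703
finger_force: 0.0
```

Request:
arm_command([
  {"tx":0,"ty":0,"tz":0,"spin":0},
  {"tx":0,"ty":0,"tz":0,"spin":0},
  {"tx":0,"ty":0,"tz":0,"spin":0},
  {"tx":0,"ty":0,"tz":0,"spin":0},
], jaw=0)

```text
clock: 22.9
position: [0.4582, 0.0039, -0.0111]
eef_rot: [0.0, -0.011, 1.0, -0.0]
force: [-1.8, 0.0, 5.4]
gripper_width: 0.289
finger_force: 38.9
```

```bash
python3 go.py 458 3.3 -12 91.3
```

```text
t 22.9 pos [458.2   3.9 -11.1  91.3] tilt 0.05 delta [-0.2 -0.6 -0.9  0. ] jaw 0.289 q7 0.71 F [-1.8  0.   5.4]
```

Request:
arm_command([
  {"tx":0,"ty":0,"tz":10,"spin":0},
  {"tx":0,"ty":0,"tz":30,"spin":0},
  {"tx":0,"ty":0,"tz":40,"spin":0},
])

```text
clock: 23.2
position: [0.4565, 0.0042, 0.0687]
eef_rot: [-0.002, -0.012, 1.0, 0.0]
force: [1.2, -0.3, -0.7]
gripper_width: 0.285
finger_force: 39.4
```

```bash
python3 go.py 496.8 -364.2 70 91.3
```

```text
t 23.2 pos [456.5   4.2  68.7  91.3] tilt 0.18 delta [  40.3 -368.4    1.3   -0. ] jaw 0.285 q7 0.86 F [ 1.2 -0.3 -0.7]
```

Request:
arm_command([
  {"tx":3,"ty":-33,"tz":0,"spin":0},
  {"tx":3,"ty":-33,"tz":0,"spin":0},
  {"tx":3,"ty":-33,"tz":0,"spin":0},
  {"tx":3,"ty":-33,"tz":0,"spin":0},
  {"tx":3,"ty":-33,"tz":0,"spin":0},
  {"tx":3,"ty":-33,"tz":0,"spin":0},
  {"tx":4,"ty":-34,"tz":0,"spin":0},
  {"tx":4,"ty":-34,"tz":0,"spin":0},
  {"tx":4,"ty":-34,"tz":0,"spin":0},
  {"tx":4,"ty":-34,"tz":0,"spin":0},
  {"tx":5,"ty":-34,"tz":0,"spin":0},
  {"tx":0,"ty":0,"tz":0,"spin":0},
])

```text
clock: 24.4
position: [0.4959, -0.3699, 0.0682]
eef_rot: [0.0, -0.008, 1.0, -0.001]
force: [-0.2, -0.6, -2.1]
gripper_width: 0.29
finger_force: 39.4
```

Request:
arm_command([
  {"tx":0,"ty":0,"tz":-25,"spin":0},
  {"tx":0,"ty":0,"tz":-20,"spin":0},
  {"tx":0,"ty":0,"tz":-15,"spin":0},
  {"tx":0,"ty":0,"tz":-8,"spin":0},
  {"tx":0,"ty":0,"tz":-4,"spin":0},
  {"tx":0,"ty":0,"tz":0,"spin":0},
  {"tx":0,"ty":0,"tz":0,"spin":0},
])

```text
clock: 25.1
position: [0.4974, -0.3639, -0.0031]
eef_rot: [0.0, -0.011, 1.0, -0.0]
force: [-0.4, 1.1, -0.9]
gripper_width: 0.289
finger_force: 39.5
```

```bash
python3 go.py 496.8 -364.2 -7 91.3
```

```text
t 25.1 pos [ 497.4 -363.9   -3.1   91.3] tilt 0.05 delta [-0.6 -0.3 -3.9 -0. ] jaw 0.289 q7 1.49 F [-0.4  1.1 -0.9]
```

Request:
arm_command([
  {"tx":0,"ty":0,"tz":-2,"spin":0},
  {"tx":0,"ty":0,"tz":-2,"spin":0},
  {"tx":0,"ty":0,"tz":0,"spin":0},
])

```text
clock: 25.4
position: [0.4972, -0.3642, -0.007]
eef_rot: [0.0, -0.011, 1.0, -0.0]
force: [-1.1, 0.0, 3.9]
gripper_width: 0.287
finger_force: 39.8
```

Request:
arm_command([
  {"tx":0,"ty":0,"tz":0,"spin":0},
  {"tx":0,"ty":0,"tz":0,"spin":0},
  {"tx":0,"ty":0,"tz":0,"spin":0},
  {"tx":0,"ty":0,"tz":0,"spin":0},
], jaw=0.6)

```text
clock: 25.8
position: [0.4968, -0.3639, -0.0078]
eef_rot: [-0.0, -0.011, 1.0, 0.0]
force: [-0.3, -0.3, -0.1]
gripper_width: 0.597
finger_force: 0.0
```

Request:
arm_command([
  {"tx":0,"ty":0,"tz":15,"spin":0},
  {"tx":0,"ty":0,"tz":30,"spin":0},
  {"tx":0,"ty":0,"tz":35,"spin":0},
])

```text
clock: 26.1
position: [0.4964, -0.3634, 0.0733]
eef_rot: [-0.001, -0.011, 1.0, 0.001]
force: [0.5, -0.2, 1.2]
gripper_width: 0.599
finger_force: 0.0
```

```bash
python3 go.py 482.8 -198.3 75 106.8
```

```text
t 26.1 pos [ 496.4 -363.4   73.3   91.3] tilt 0.1 delta [-13.6 165.1   1.7  15.5] jaw 0.599 q7 1.56 F [ 0.5 -0.2  1.2]
```

Request:
arm_command([
  {"tx":-2,"ty":27,"tz":0,"spin":2.5},
  {"tx":-2,"ty":27,"tz":0,"spin":2.5},
  {"tx":-2,"ty":28,"tz":0,"spin":2.5},
  {"tx":-2,"ty":28,"tz":0,"spin":2.5},
  {"tx":-2,"ty":28,"tz":0,"spin":2.7},
  {"tx":-3,"ty":27,"tz":0,"spin":2.7},
  {"tx":0,"ty":0,"tz":0,"spin":0},
  {"tx":0,"ty":0,"tz":0,"spin":0},
], jaw=0.75)

```text
clock: 26.9
position: [0.4842, -0.1989, 0.0732]
eef_rot: [0.0, -0.145, 0.989, -0.001]
force: [0.2, -0.8, -1.2]
gripper_width: 0.747
finger_force: 0.0
```

```bash
python3 go.py 482.8 -198.3 -17 106.8; python3 - <<'E'
from h import *
import m
f,i,W=grab("top"); np.savez("last_top.npz",i=i,W=W)
print("tray",m.rect(W,(615,273),75,.011,.024,0)); print("knob",m.rect(W,(630,285),30,.040,.065,0))
E
```

```text
t 26.9 pos [ 484.2 -198.9   73.2  106.7] tilt 0.07 delta [ -1.4   0.6 -90.2   0.1] jaw 0.747 q7 1.5 F [ 0.2 -0.8 -1.2]
tray {'c': (483.3, -287.3), 'mean': array([ 483. , -286.2]), 'size': (20.8, 5.0), 'long_axis_deg': 56.8, 'z': np.float64(16.5), 'n': 16}Traceback (most recent call last):
  File "<stdin>", line 4, in <module>
  File "m.py", line 6, in rect
    n,l,st,ce=cv2.connectedComponentsWithStats(m); k=1+np.argmax(st[1:,4]); m=l==k
                                                       ~~~~~~~~~^^^^^^^^^^
    return _wrapfunc(a, 'argmax', axis=axis, out=out, **kwds)
    return bound(*args, **kwds)
ValueError: attempt to get argmax of an empty sequence
```

The arm hides the tray, so I'll check that later. Now the fence stop.

Request:
arm_command([
  {"tx":-1,"ty":0.5,"tz":-30,"spin":0},
  {"tx":0,"ty":0,"tz":-28,"spin":0},
  {"tx":0,"ty":0,"tz":-15,"spin":0},
  {"tx":0,"ty":0,"tz":-10,"spin":0},
  {"tx":0,"ty":0,"tz":-5,"spin":0},
  {"tx":0,"ty":0,"tz":-2,"spin":0},
  {"tx":0,"ty":0,"tz":0,"spin":0},
])

```text
clock: 27.65
position: [0.4833, -0.1985, -0.0173]
eef_rot: [0.0, -0.145, 0.989, -0.0]
force: [0.5, 0.2, 0.3]
gripper_width: 0.749
finger_force: 0.0
```

Request:
arm_command([
  {"tx":0,"ty":0,"tz":0,"spin":0},
  {"tx":0,"ty":0,"tz":0,"spin":0},
  {"tx":0,"ty":0,"tz":0,"spin":0},
  {"tx":0,"ty":0,"tz":0,"spin":0},
], jaw=0, grip_force=60)

```text
clock: 28.05
position: [0.4834, -0.1986, -0.0169]
eef_rot: [0.0, -0.145, 0.989, -0.0]
force: [-0.4, 0.4, 6.0]
gripper_width: 0.411
finger_force: 60.6
```

```bash
python3 go.py 482.8 -198.3 -17 106.8
```

```text
t 28.05 pos [ 483.4 -198.6  -16.9  106.7] tilt 0.07 delta [-0.6  0.3 -0.1  0.1] jaw 0.411 q7 1.38 F [-0.4  0.4  6. ]
```

Request:
arm_command([
  {"tx":0,"ty":0,"tz":10,"spin":0},
  {"tx":0,"ty":0,"tz":30,"spin":0},
  {"tx":0,"ty":0,"tz":40,"spin":0},
])

```text
clock: 28.35
position: [0.4815, -0.198, 0.0623]
eef_rot: [-0.001, -0.145, 0.989, 0.001]
force: [0.1, -0.9, -0.6]
gripper_width: 0.409
finger_force: 60.1
```

```bash
python3 go.py 539 -299.8 65 56.7
```

```text
t 28.35 pos [ 481.5 -198.    62.3  106.7] tilt 0.19 delta [  57.5 -101.8    2.7  -50. ] jaw 0.409 q7 1.49 F [ 0.1 -0.9 -0.6]
```

Request:
arm_command([
  {"tx":7,"ty":-12,"tz":0,"spin":-6},
  {"tx":7,"ty":-12,"tz":0,"spin":-6},
  {"tx":7,"ty":-12,"tz":0,"spin":-6},
  {"tx":7,"ty":-13,"tz":0,"spin":-6},
  {"tx":7,"ty":-13,"tz":0,"spin":-6.5},
  {"tx":7,"ty":-13,"tz":0,"spin":-6.5},
  {"tx":7,"ty":-13,"tz":0,"spin":-6.5},
  {"tx":7,"ty":-13,"tz":0,"spin":-6.5},
  {"tx":0,"ty":0,"tz":0,"spin":0},
  {"tx":0,"ty":0,"tz":-20,"spin":0},
  {"tx":0,"ty":0,"tz":-20,"spin":0},
  {"tx":0,"ty":0,"tz":0,"spin":0},
])

```text
clock: 29.55
position: [0.5365, -0.298, 0.0201]
eef_rot: [-0.002, 0.285, 0.959, 0.001]
force: [-0.9, 0.3, -1.7]
gripper_width: 0.406
finger_force: 60.1
```

```bash
python3 go.py 539 -299.8 -12.5 56.7; python3 snap.py scene 60 170 120 90 s6
```

```text
t 29.55 pos [ 536.5 -298.    20.1   56.9] tilt 0.27 delta [  2.5  -1.8 -32.6  -0.2] jaw 0.406 q7 0.87 F [-0.9  0.3 -1.7]
```

View pics/s6.png

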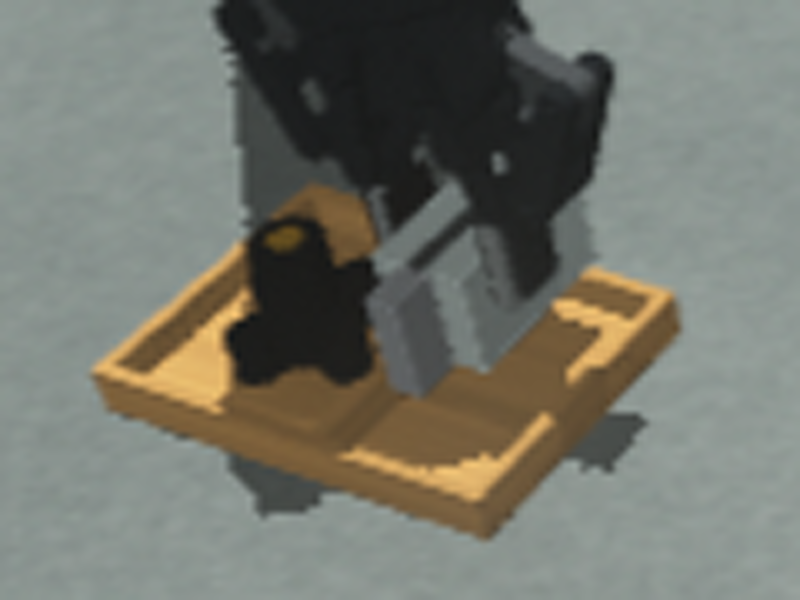

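The knob stands boss up in the wide compartment at (290,310), and the stop hangs upright above the narrow one at (450,300). I descend.

Request:
arm_command([
  {"tx":1,"ty":-1,"tz":0,"spin":0},
  {"tx":0,"ty":0,"tz":-12,"spin":0},
  {"tx":0,"ty":0,"tz":-8,"spin":0},
  {"tx":0,"ty":0,"tz":-5,"spin":0},
  {"tx":0,"ty":0,"tz":0,"spin":0},
  {"tx":0,"ty":0,"tz":0,"spin":0},
])

```text
clock: 30.2
position: [0.5399, -0.3003, -0.0029]
eef_rot: [-0.0, 0.287, 0.958, 0.0]
force: [0.1, 0.2, -2.0]
gripper_width: 0.411
finger_force: 60.1
```

```bash
python3 go.py 539 -299.8 -12.9 56.7
```

```text
t 30.2 pos [ 539.9 -300.3   -2.9   56.7] tilt 0.02 delta [ -0.9   0.5 -10.    0. ] jaw 0.411 q7 0.84 F [ 0.1  0.2 -2. ]
```

Request:
arm_command([
  {"tx":-1,"ty":0,"tz":-5,"spin":0},
  {"tx":0,"ty":0,"tz":-3,"spin":0},
  {"tx":0,"ty":0,"tz":-2,"spin":0},
  {"tx":0,"ty":0,"tz":0,"spin":0},
])

```text
clock: 30.6
position: [0.5388, -0.3004, -0.0128]
eef_rot: [-0.0, 0.287, 0.958, -0.0]
force: [-0.6, 0.4, -1.1]
gripper_width: 0.412
finger_force: 60.2
```

```bash
python3 go.py 539 -299.8 -12.9 56.7
```

```text
t 30.6 pos [ 538.8 -300.4  -12.8   56.7] tilt 0.01 delta [ 0.2  0.6 -0.1  0. ] jaw 0.412 q7 0.83 F [-0.6  0.4 -1.1]
```

Request:
arm_command([
  {"tx":0,"ty":0,"tz":-1,"spin":0},
  {"tx":0,"ty":0,"tz":0,"spin":0},
])

```text
clock: 30.8
position: [0.5389, -0.3005, -0.0129]
eef_rot: [0.0, 0.287, 0.958, -0.0]
force: [-3.0, 0.4, 7.6]
gripper_width: 0.414
finger_force: 61.2
```

Request:
arm_command([
  {"tx":0,"ty":0,"tz":0,"spin":0},
  {"tx":0,"ty":0,"tz":0,"spin":0},
  {"tx":0,"ty":0,"tz":0,"spin":0},
  {"tx":0,"ty":0,"tz":0,"spin":0},
], jaw=0.6)

```text
clock: 31.2
position: [0.5389, -0.3005, -0.0139]
eef_rot: [0.0, 0.287, 0.958, 0.0]
force: [0.1, -0.2, -0.3]
gripper_width: 0.601
finger_force: 0.0
```

Request:
arm_command([
  {"tx":0,"ty":0,"tz":15,"spin":0},
  {"tx":0,"ty":0,"tz":35,"spin":0},
  {"tx":0,"ty":0,"tz":40,"spin":0},
  {"tx":-10,"ty":30,"tz":20,"spin":0},
  {"tx":-20,"ty":40,"tz":0,"spin":0},
  {"tx":-20,"ty":40,"tz":0,"spin":0},
  {"tx":-20,"ty":40,"tz":0,"spin":0},
  {"tx":-20,"ty":40,"tz":0,"spin":0},
  {"tx":-20,"ty":40,"tz":0,"spin":0},
  {"tx":0,"ty":40,"tz":0,"spin":0},
  {"tx":0,"ty":0,"tz":0,"spin":0},
  {"tx":0,"ty":0,"tz":0,"spin":0},
])

```text
clock: 32.4
position: [0.4293, -0.0298, 0.0972]
eef_rot: [0.001, 0.285, 0.958, -0.0]
force: [0.6, -0.3, 0.6]
gripper_width: 0.599
finger_force: 0.0
```

```bash
python3 go.py 539 -299.8 -12.9 56.7; python3 snap.py top 50 60 412 200 t3; python3 snap.py scene 60 130 392 180 s7; python3 - <<'E'
import m; from h import *
W=np.load("last_top.npz")["W"]
for n,a in dict(fence=((600,257),40,.035,.055),boss=((628,285),30,.04,.065),tray=((615,273),75,.011,.03),short=((477,175),50,.007,.02),round=((280,282),28,.032,.06),plate=((172,278),80,.045,.06)).items(): print(n,m.rect(W,*a,0))
E
```

```text
t 32.4 pos [429.3 -29.8  97.2  56.8] tilt 0.1 delta [ 1.097e+02 -2.700e+02 -1.101e+02 -1.000e-01] jaw 0.599 q7 0.48 F [ 0.6 -0.3  0.6]
fence {'c': (538.4, -301.2), 'mean': array([ 533.6, -297.6]), 'size': (81.1, 36.0), 'long_axis_deg': -33.9, 'z': np.float64(44.0), 'n': 447}
boss {'c': (498.0, -364.1), 'mean': array([ 497.4, -363.7]), 'size': (24.4, 24.4), 'long_axis_deg': 46.2, 'z': np.float64(49.7), 'n': 107}
tray {'c': (514.2, -336.7), 'mean': array([ 513.4, -336.5]), 'size': (160.0, 113.0), 'long_axis_deg': 56.4, 'z': np.float64(17.5), 'n': 675}
short {'c': (672.1, -120.7), 'mean': array([ 671.6, -120.6]), 'size': (130.4, 61.5), 'long_axis_deg': -86.4, 'z': np.float64(11.8), 'n': 1220}
round {'c': (493.6, 186.1), 'mean': array([493.4, 185.8]), 'size': (24.6, 24.0), 'long_axis_deg': 2.6, 'z': np.float64(45.7), 'n': 101}
plate {'c': (499.9, 352.2), 'mean': array([498.1, 351.1]), 'size': (200.8, 61.6), 'long_axis_deg': 1.5, 'z': np.float64(51.7), 'n': 2195}
```

View pics/t3.png

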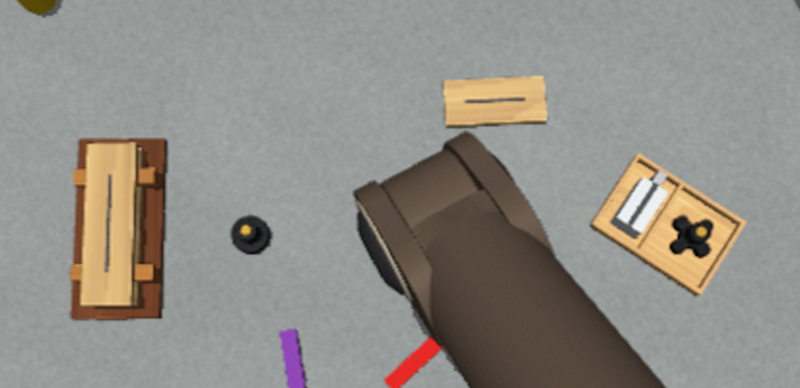

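View pics/s7.png

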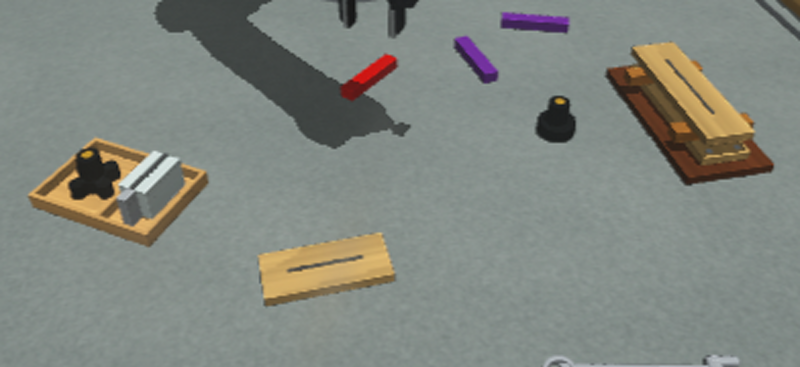

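Both views show the finished job. The long plate rests level on both sticks above the screwed one (top view (110,223)). The knob (692,237) and the stop (640,205) stand in their compartments, and the short plate and round knob have not moved. I'm handing in.

```bash
python3 -c "
from plant import env
print(env.close_job())"
```

```text
the job is handed in; nothing more can be done
None
```

Both kits are made up and handed in at about 32 s: the final pictures show every piece placed as asked, within about 3 mm, and the short plate and round knob unmoved.

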